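Feed an oat slice along the portioning fence with a push stick

ROBOT

A 6-joint arm with a two-finger parallel gripper is mounted at the origin on a cart in front of the work surface, level with it; the furniture and walls round the work are solid. World frame = base frame: x ahead of the robot, y to its left, z up, the work surface at z = 0. Lengths are in m, angles in rad, forces in N, time in s.
With the tool pointing down it reaches from about 0.25 to 0.8 m from the base axis. Payload 3.9 kg.
Tool frame: the origin (TCP) lies midway between the tips of the shut fingers; the grasp point (between the pads) lies arm.grasp_offset behind it (arm.grasp_offset is the distance from the TCP to the grasp point, in m); z points along the fingers, y is the line along which they close (so a half turn about z gives the same grasp; the last joint's range is limited). The gripper opens to 85 mm and grips with 20 to 120 N. Pads are 22 mm wide; open, the fingers measure 114 mm over their backs; the gripper's body (76 mm by 85 mm) begins 54 mm behind the grasp point. The pads swing forward as they close: fully open they stand 13 mm farther back than shut.
Start: joints at [-1.184, 0.26, -0.138, 1.173, 0, 1.571], TCP at [0.198, -0.486, 0.231] pointing down, gripper open.
Joint ranges: [-2.78, 2.78], [-0.83, 1.72], [-1.28, 1.37], [-1.9, 2.12], [-1.57, 1.48], [-3.14, 3.14]. Speed limits (rad/s): [2.57, 2.57, 3.14, 3.14, 3.14, 3.14].

INTERFACE

Orientations are given as [roll, pitch, yaw] about the fixed x, y, z axes, in that order (R = Rz(yaw) Ry(pitch) Rx(roll)).
In Python, from rig import arm gives the robot as it stands.
- The arm moves only by the shell command python3 nudge.py 'ROWS'. ROWS is one flat JSON list of numbers that holds 1 to 5 rows one after another, with no inner brackets; each row has 7 numbers: dx, dy, dz in normalised numbers (1 is 0.6 m), then a rotation vector rx, ry, rz in shares of 4 rad (1.0 is 4 rad), then the finger opening in m; each row is the pose to reach, as a shift and turn from the pose commanded when the command began, along the tool's axes at that moment; what a row does not reach only later rows make up. A row lasts 1/10 s, in which the tool goes at most 0.05 m and 0.15 rad, less where a joint would pass 70% of its speed; a pose out of reach is approached as far as the arm can. The fingers move at their own pace and stop on an object; the grip force is fixed at half the most. Time passes only in rows, so rows that do not move let the fingers close. It prints the time, the measured TCP pose, the force, the opening and the grip force at its end. Input that does not fit is refused with a message, and nothing moves.
- arm.sense(): the state, without advancing time (a new reading comes with each control period).
- arm.read_camera(name): name is "side" or "top"; returns the picture (420x560x3 uint8, blue, green, red); there is no depth.
- arm.calibration(name): a dict with "vfov" (degrees; the focal length in pixels is half the picture's height over the tangent of half this angle, whatever the lens; pixels are square), "cx", "cy" (the principal point, pixels), "origin" and "attitude" of the camera in the world. Camera axes: x right, y up, looking along -z (the intrinsics and any distortion apply to the point x, -y, -z); pixel columns grow to the right and rows downward; lengths in m; the calibration is good to about 2 mm. A picture is of the moment at which its call begins. calibration takes no time and is no camera call.
- arm.finish_job(): hands the job in; it is judged then, once.
The state is a dict: "clock": time; "joint_pos": joint angles; "qd": joint speeds; "effort": joint torques, N m; "position": TCP position; "orientation": TCP orientation; "wrist_force": force on the tool from outside, world axes, zero at the start; "moment": the same for the moment, N m; "width": finger opening in m; "grip_force": force on a finger pad.
Only numpy, scipy, OpenCV 4.12 (cv2) and the standard library are available. Lean on these libraries where they do the work, as an engineer would, in place of code of your own. Each camera call takes 0.05 s, during which the arm holds its last target. There are 200 camera calls.

TASK

Take the wooden push stick by its upright handle and, touching the oat slice on the portioning board with the stick only, gently press the slice square against the metal fence before it goes under the clear guard. Then push it along the fence, keeping it against the fence, until it sits fully home against the end stop under the guard. Finally lay the stick back in its steel tray the way it lay and let go, leaving everything else on the counter undisturbed.

Things in the scene. Friction and masses are not known exactly. Their poses are not given: they have to be found in the camera images.
- portion_board: Fixed board 110 x 200 mm; origin at the centre of its underside on the counter, z up. Feed direction +y. Top at z=12 mm. Aluminium fence along its whole +x side: inner face x=+43, outer x=+55, top z=42 mm. End stop across the far end: inner face y=+90, x -40 to +43, top z=38 mm. Entry part y -100 to +15 mm is open above and on the -x side.
- guard_mouth (a point): Lower edge of the mouth of the clear guard, at x=0, y=+15, z=66 mm in the board's frame, axes as the board's. The guard is a flat plate over y +15 to +100, x -53 to +55 mm, underside z=66, top z=70 mm (screw heads to 73), carried only by a riser on the fence (+x), so open at the mouth and along its -x side.
- slice_home (a point): Where the slice's origin is when it is fully home against fence and stop: x=+22, y=+60, z=12 mm in the board's frame, axes as the board's.
- oat_slice: Oat slice standing on the board's entry part, a loose chocolate-topped block 43 (x) x 60 (y) x 36 (z) mm, about 0.07 kg, sides rough by 1 mm; starts 26 to 42 mm from its place at the fence, turned up to 0.3 rad. Origin at the centre of its underside. It is to lie with its long (y) sides along the fence.
- push_stick: Loose wooden stick, 0.09 kg: flat bar along its y, 30 mm wide, 16 mm high, from heel y=-30 to pushing face y=+75 mm, and an upright handle over the origin, 22 (x) by 36 (y) mm, from z=16 to its top at z=100 mm, flat sides (small fillet at its front foot below z=40). Origin on the underside below the handle. Starts flat in its tray, tip to the tray's +y.
- stick_face (a point): Centre of the stick's flat rubber pushing face (30 x 16 mm), at x=0, y=+75, z=8 mm in the stick's frame; the face looks along the stick's +y.
- stick_tray: Fixed steel tray for the stick, 50 x 135 mm, rim 16 mm high, inner floor at z=4 mm, inside 40 mm (x) by 125 mm (y). Origin at the centre of its underside, y along its length. The lying stick's origin is at about x=0, y=-22.5, z=4 mm in the tray's frame (play 5 mm sideways, 10 mm lengthways each way).
- milk_jug: bystander: small steel milk jug, 80 x 74 x 76 mm, behind the board; origin at the centre of its underside
- travel_cup: bystander: reusable cup with lid and cork band, 73 mm across, 100 mm high, behind the board to the right; origin at the centre of its underside
- tag_sign: bystander: small black tag on a foot, 33 x 78 x 74 mm, behind the board; origin at the centre of its underside

How it is judged:
By the outcome, as a careful person would: the job done as asked, in the order asked, and still so for the second after the job is handed in, with the robot touching nothing.
It also fails if it takes over 58 s, if anything falls off the work surface, if the arm or the gripper's body presses on something with over 40 N, if the wrist force passes 120 N, or if a joint passes its speed limit or range.

## Working session

There is one attempt and no reset: what is moved stays moved. The work goes in short steps, Python scripts to look and compute and a shell command to move; the robot and the scene stay as the last step left them, time stands still between calls to the robot, and variables do not carry over. Pictures are saved under pics/ and viewed, at most 10 in all, crops included, and the job is handed in when it is done.

```bash
ls; mkdir -p pics; python3 - <<'E'
from rig import arm
import cv2
for n in("side","top"):
    cv2.imwrite(f"pics/{n}0.png",arm.read_camera(n)); print(n,arm.calibration(n))
print(arm.sense(),arm.grasp_offset)
E
```

```text
nudge.py
pics
rig.py
side {'vfov': 46.546183626833695, 'cx': 268.61448758701084, 'cy': 203.42949053218902, 'origin': array([ 0.3950087 , -0.90365286,  0.50137808]), 'attitude': array([ 1.09124813, -0.00359176, -0.24568314])}
top {'vfov': 53.890262010252826, 'cx': 276.9739503628255, 'cy': 213.25871950034008, 'origin': array([ 0.52536363, -0.07500449,  0.90154402]), 'attitude': array([ 0.05750503, -0.01060471, -1.55760643])}
{'clock': 0.1, 'joint_pos': array([-1.18400760e+00,  2.60633438e-01, -1.39266803e-01,  1.17274390e+00,
        8.97183721e-07,  1.57079122e+00]), 'qd': array([-0.0023229 , -0.00194829,  0.00241812,  0.00154651,  0.00103926,
        0.00089716]), 'effort': array([ 1.44903275e-03, -4.06507874e+01,  2.54527152e+01,  1.00870905e-02,
        9.34396121e-05, -1.21717996e-07]), 'position': array([ 0.19779535, -0.4856178 ,  0.23053013]), 'orientation': array([-3.13974484e+00, -9.06623875e-07,  3.86793836e-01]), 'wrist_force': array([-0.36501543,  0.55845372, -0.67178863]), 'moment': array([ 0.00315101, -0.00403369, -0.00581452]), 'grip_force': 0.0, 'width': 0.08537013953575806} 0.0187
```

View pics/side0.png

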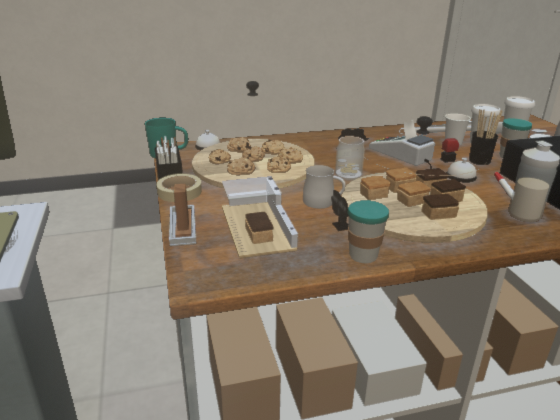

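View pics/top0.png

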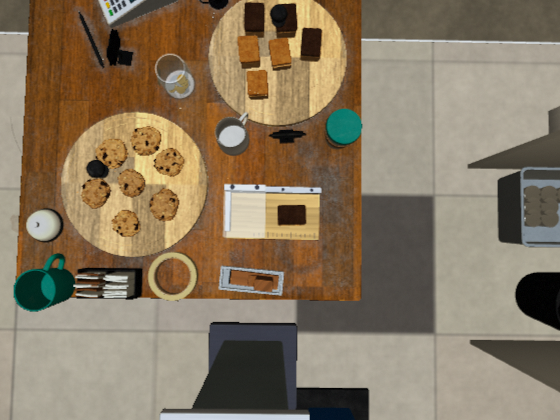

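The side view shows the board (around 265,215), with the fence on its right, the slice at (259,227) and the stick in its tray at (182,210). The top view shows the board at (272,212) with its fence at the image top (+x) and feed to the left (+y), the slice at (291,215) and the tray at (251,280). I'll enlarge both for corner picking.

```bash
python3 - <<'E'
import cv2
a=cv2.imread("pics/top0.png")[175:300,212:332]; cv2.imwrite("pics/tc.png",cv2.resize(a,None,fx=4.8,fy=4.8,interpolation=cv2.INTER_CUBIC))
a=cv2.imread("pics/side0.png")[160:260,155:305]; cv2.imwrite("pics/sc.png",cv2.resize(a,None,fx=5.3,fy=5.3,interpolation=cv2.INTER_CUBIC))
E
```

```text
(no output)
```

View pics/tc.png

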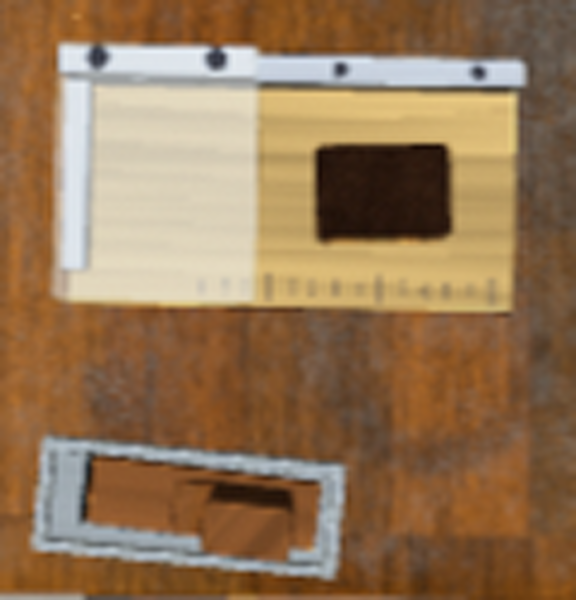

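View pics/sc.png

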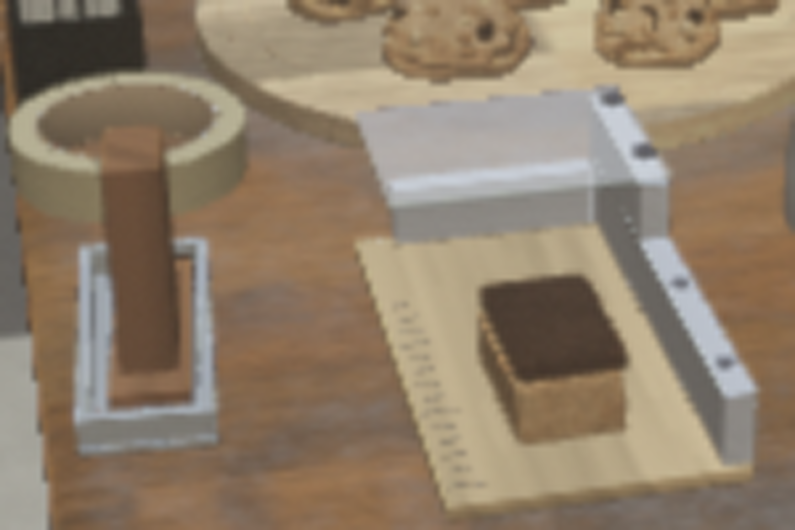

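```bash
cat > cam.py <<'E'
import numpy as np, pickle
from scipy.optimize import least_squares
from scipy.spatial.transform import Rotation as Ro
from rig import arm
C={n:arm.calibration(n) for n in("side","top")}
def proj(n,P):
    c=C[n]; f=210/np.tan(np.radians(c['vfov'])/2)
    q=Ro.from_euler('xyz',c['attitude']).inv().apply(np.atleast_2d(P)-c['origin'])
    return np.c_[c['cx']-f*q[:,0]/q[:,2], c['cy']+f*q[:,1]/q[:,2]]
CR={'top':(212,175,4.8),'side':(155,160,5.3)}
def fit(feats,x0,zfree=True):
    "feats: (cam,(crop u,v),(mm xyz)); returns x,y,z,yaw"
    F=[(n,np.array([CR[n][0]+(u+.5)/CR[n][2]-.5,CR[n][1]+(v+.5)/CR[n][2]-.5]),np.array(p)/1e3) for n,(u,v),p in feats]
    def r(s):
        R=Ro.from_euler('z',s[3])
        return np.concatenate([proj(n,R.apply(p)+s[:3])[0]-uv for n,uv,p in F])
    s=least_squares(r,x0,loss='soft_l1',f_scale=1.0)
    return s.x, r(s.x).reshape(-1,2)
E
cat > fit1.py <<'E'
from cam import *
np.set_printoptions(precision=4,suppress=True)
t,s='top','side'
D={'board':[(t,(512,311),(-55,-100,12)),(t,(526,63),(55,-100,42)),(t,(525,86),(43,-100,42)),(t,(58,44),(55,100,70)),(t,(90,268),(-40,90,38)),
 (s,(447,510),(-55,-100,12)),(s,(755,388),(55,-100,42)),(s,(723,402),(43,-100,42)),(s,(722,465),(43,-100,12))],
'tray':[(t,(42,437),(25,67.5,16)),(t,(345,464),(25,-67.5,16)),(t,(333,578),(-25,-67.5,16)),(t,(33,548),(-25,67.5,16)),
 (s,(77,415),(-25,-67.5,16)),(s,(217,408),(25,-67.5,16)),(s,(80,245),(-25,67.5,16)),(s,(207,238),(25,67.5,16))],
'stick':[(t,(203,505),(11,18,100)),(t,(293,510),(11,-18,100)),(t,(293,562),(-11,-18,100)),(t,(203,550),(-11,18,100)),
 (s,(105,128),(-11,18,100)),(s,(160,128),(11,18,100)),(s,(102,168),(-11,-18,100)),(s,(165,168),(11,-18,100)),(s,(107,405),(-15,-30,0)),(s,(195,403),(15,-30,0))],
'slice':[(t,(317,147),(21.5,30,36)),(t,(450,145),(21.5,-30,36)),(t,(450,238),(-21.5,-30,36)),(t,(318,241),(-21.5,30,36)),
 (s,(480,290),(-21.5,30,36)),(s,(585,275),(21.5,30,36)),(s,(628,362),(21.5,-30,36)),(s,(520,380),(-21.5,-30,36)),(s,(522,442),(-21.5,-30,0)),(s,(625,428),(21.5,-30,0))]}
for k,f in D.items():
    x,r=fit(f,[.4,0,0,0]); print(k,x); print(r.T)
E
python3 fit1.py
```

```text
board [ 0.5774 -0.0752 -0.      0.0034]
[[ 0.967  -0.131   0.0565  0.1938 -0.6508 -0.7978 -0.0385 -0.3124 -0.5211]
 [-0.5398 -1.4269 -0.516  -0.2566  0.3824 -0.3462  0.7952 -1.0262  1.0252]]
tray [ 0.4348 -0.0302  0.001  -0.0802]
[[ 0.0526  0.1263  0.4499 -0.4606 -0.8189 -0.4924 -0.432  -0.678 ]
 [-0.9015 -0.6222 -0.7525 -0.4075  0.7545 -0.1213 -0.0814 -0.4768]]
stick [ 0.4345 -0.0584  0.0047 -0.073 ]
[[ 0.4964  0.4885 -0.5083 -0.5311 -1.408  -0.1345 -0.8274 -0.6582  0.6402
  -0.1692]
 [-1.864  -1.295  -0.5712  0.3185 -0.5626 -1.3632  0.059  -0.8     5.0683
   4.0751]]
slice [ 0.574  -0.114   0.0083  0.0364]
[[-0.6443  0.4413  1.0049 -0.3712 -1.7904 -0.3142  0.3233 -1.6938 -1.8206
   0.7351]
 [-1.3547 -1.5808 -0.3225 -0.2856  0.1183  0.0838 -1.5612 -1.754   3.1213
   2.4255]]
```

```bash
cat >> fit1.py <<'E'
print('handle only',*fit(D['stick'][:8],[.4,0,0,0]))
E
python3 fit1.py | sed -n '/handle/,$p'
cat > go.py <<'E'
import sys,numpy as np
from rig import arm
from scipy.spatial.transform import Rotation as Ro
# target x y z yaw (tool down) -> shift and turn in the tool's present axes
x,y,z,w=map(float,sys.argv[1:5]); s=arm.sense()
R=Ro.from_euler('xyz',s['orientation']); T=Ro.from_euler('xyz',[np.pi,0,w])
print(np.round(R.inv().apply(np.array([x,y,z])-s['position']),4),np.round((R.inv()*T).as_rotvec(),4),s['clock'])
E
python3 go.py 0.434 -0.058 0.16 1.496
```

```text
handle only [ 0.4345 -0.0586  0.0034 -0.0672] [[ 0.5554 -1.8876]
 [ 0.526  -1.4296]
 [-0.4032 -0.7196]
 [-0.4044  0.2815]
 [-1.3899  0.0963]
 [-0.1233 -0.7338]
 [-0.6949  0.7289]
 [-0.534  -0.1617]]
[ 0.3801 -0.3068  0.0711] [-1.7000e-03 -1.0000e-03 -1.1092e+00] 0.1
```

The rows are not in the units I measure in: shifts go in shares of 0.6 m and turns go in shares of 4 rad. I convert before sending: 0.19 m / 0.6 = 0.3167, 0.08 m / 0.6 = 0.1333, -0.55 rad / 4 = -0.1375.

```bash
python3 nudge.py '[0.0667,-0.0533,0,0,0,-0.0275,0.085,0.1333,-0.1067,0,0,0,-0.055,0.085,0.2,-0.16,0,0,0,-0.0825,0.085,0.2583,-0.2083,0,0,0,-0.11,0.085,0.3167,-0.255,0,0,0,-0.1375,0.085]'
python3 go.py 0.434 -0.058 0.14 1.496
```

```text
clock: 0.6
position: [0.3165, -0.2706, 0.231]
orientation: [-3.141, -0.0, 0.941]
wrist_force: [0.6, 0.2, -1.2]
width: 0.0849
grip_force: 0.0
[ 0.241  -0.0302  0.0911] [-0.0006 -0.0006 -0.5549] 0.6
```

Converted, 0.236 m / 0.6 = 0.3933, 0.19 m / 0.6 = 0.3167, -0.555 rad / 4 = -0.1388.

```bash
python3 nudge.py '[0.0667,-0.0083,0.0167,0,0,-0.0275,0.085,0.15,-0.0167,0.0333,0,0,-0.055,0.085,0.2333,-0.025,0.05,0,0,-0.0825,0.085,0.3167,-0.0367,0.0667,0,0,-0.11,0.085,0.3933,-0.05,0.0833,0,0,-0.1388,0.085]'
python3 nudge.py '[0,0,0,0,0,0,0.085,0,0,0,0,0,0,0.085]'
python3 go.py 0.4345 -0.0586 0.057 1.499
```

```text
clock: 1.1
position: [0.4318, -0.0645, 0.1812]
orientation: [3.141, 0.0, 1.496]
wrist_force: [0.0, -0.4, -0.1]
width: 0.0851
grip_force: 0.0
clock: 1.3
position: [0.4308, -0.0654, 0.181]
orientation: [-3.14, 0.0, 1.494]
wrist_force: [-0.6, -1.3, 0.3]
width: 0.0848
grip_force: 0.0
[0.0071 0.0034 0.124 ] [-0.002   0.0004 -0.0046] 1.3
```

Converted, 0.124 m / 0.6 = 0.2067, 0.11 m / 0.6 = 0.1833.

```bash
python3 nudge.py '[0.0117,0.0058,0.0333,0,0,0,0.085,0.0117,0.0058,0.0833,0,0,0,0.085,0.0117,0.0058,0.1333,0,0,0,0.085,0.0117,0.0058,0.1833,0,0,0,0.085,0.0117,0.0058,0.2067,0,0,0,0.085]'
python3 nudge.py '[0,0,0,0,0,0,0.085,0,0,0,0,0,0,0.085]'
python3 - <<'E'
from rig import arm
import cv2,numpy as np
from cam import proj
t=arm.read_camera("top");s=arm.read_camera("side")
a=cv2.resize(t[200:310,212:332],None,fx=3.3,fy=3.3);b=cv2.resize(s[130:240,150:270],None,fx=3.3,fy=3.3)
cv2.imwrite("pics/g.png",np.hstack([a,b])); print(arm.sense()['position'])
E
```

```text
clock: 1.8
position: [0.4327, -0.0613, 0.0557]
orientation: [-3.138, 0.0, 1.488]
wrist_force: [-0.3, 1.1, 0.6]
width: 0.0847
grip_force: 0.0
clock: 2.0
position: [0.435, -0.061, 0.0581]
orientation: [-3.141, 0.0, 1.489]
wrist_force: [-0.1, -0.5, 0.6]
width: 0.085
grip_force: 0.0
[ 0.43614456 -0.06063513  0.05881391]
```

View pics/g.png

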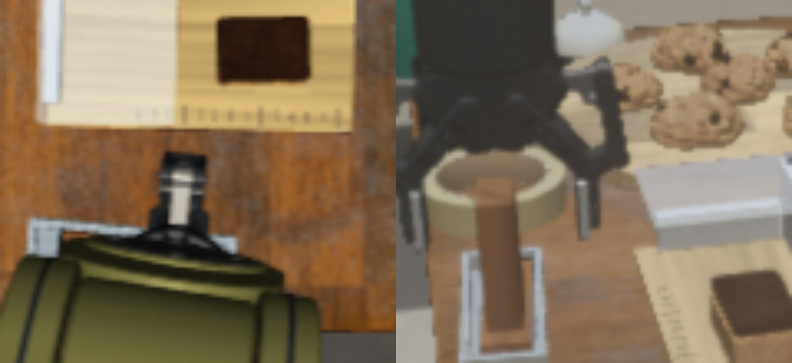

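The top view shows the open hand over the tray. The side view shows the fingers at (415,230) and (585,225) on either side of the handle at (497,230), so the grasp is centred and I'll close.

```bash
python3 nudge.py '[0,0,0,0,0,0,0.03,0,0,0,0,0,0,0.015,0,0,0,0,0,0,0.015,0,0,0,0,0,0,0.01,0,0,0,0,0,0,0.01]'
python3 nudge.py '[0,0,0,0,0,0,0.01,0,0,0,0,0,0,0.01,0,0,0,0,0,0,0.01]'
python3 -c "
from rig import arm
s=arm.sense();print(s)"
```

```text
clock: 2.6
position: [0.4353, -0.0596, 0.0578]
orientation: [3.141, -0.0, 1.492]
wrist_force: [-0.6, 0.9, 0.9]
width: 0.0213
grip_force: 60.6
clock: 2.9
position: [0.4353, -0.0596, 0.0578]
orientation: [3.141, -0.0, 1.492]
wrist_force: [-1.0, 1.1, 2.9]
width: 0.0214
grip_force: 60.7
{'clock': 2.9, 'joint_pos': array([-1.36200419e-01,  2.72667151e-01, -6.30063160e-01,  6.67969667e-01,
        1.83416204e-04,  1.51347431e+00]), 'qd': array([-0.00088916, -0.00052853, -0.000797  , -0.00158789, -0.00023553,
        0.00011474]), 'effort': array([-2.42150864e-01, -3.38404262e+01,  1.88352638e+01, -3.09589924e-01,
       -1.15347533e-01, -8.55757913e-03]), 'position': array([ 0.43527619, -0.05959481,  0.0577836 ]), 'orientation': array([ 3.14148596e+00, -1.77595116e-04,  1.49191794e+00]), 'wrist_force': array([-1.02463373,  1.09694305,  2.85808954]), 'moment': array([0.10164267, 0.09913644, 0.04022925]), 'grip_force': 60.73283314704895, 'width': 0.02140138115832958}
```

Converted, -0.084 m / 0.6 = -0.14, -0.06 m / 0.6 = -0.1, -0.06 rad / 4 = -0.015.

```bash
python3 nudge.py '[0,0,-0.0333,0,0,0,0.01,0,0,-0.075,0,0,0,0.01,-0.05,0,-0.075,0,0,-0.0075,0.01,-0.1,0,-0.075,0,0,-0.015,0.01,-0.14,0,-0.075,0,0,-0.0205,0.01]'
python3 nudge.py '[0,0,0,0,0,0,0.01,0,0,0,0,0,0,0.01]'
python3 go.py 0.527 -0.1434 0.068 1.574
```

```text
clock: 3.4
position: [0.4285, -0.1446, 0.1027]
orientation: [3.141, 0.001, 1.575]
wrist_force: [0.4, -1.0, -1.4]
width: 0.0213
grip_force: 60.3
clock: 3.6
position: [0.4282, -0.1435, 0.1023]
orientation: [-3.141, -0.001, 1.572]
wrist_force: [-0.6, 1.0, -1.4]
width: 0.0213
grip_force: 60.3
[-0.0001  0.0989  0.0342] [-0.0008 -0.0008 -0.0018] 3.6
```

Converted, 0.098 m / 0.6 = 0.1633, 0.065 m / 0.6 = 0.1083.

```bash
python3 nudge.py '[0,0.05,0,0,0,0,0.01,0,0.1083,0,0,0,0,0.01,0,0.1633,0,0,0,0,0.01,0,0.1633,0.0333,0,0,0,0.01,0,0.1633,0.0567,0,0,0,0.01]'
python3 nudge.py '[0,0,0,0,0,0,0.01,0,0,0,0,0,0,0.01]'
python3 - <<'E'
from rig import arm
import cv2,numpy as np
t=arm.read_camera("top");s=arm.read_camera("side")
a=cv2.resize(t[170:290,212:332],None,fx=3.3,fy=3.3);b=cv2.resize(s[150:270,195:315],None,fx=3.3,fy=3.3)
cv2.imwrite("pics/a.png",np.hstack([a,b]))
q=arm.sense();print(q['position'],q['orientation'],q['wrist_force'])
E
```

```text
clock: 4.1
position: [0.5277, -0.1417, 0.0677]
orientation: [3.142, -0.0, 1.576]
wrist_force: [-1.1, 0.4, -0.8]
width: 0.0211
grip_force: 60.4
clock: 4.3
position: [0.5261, -0.1421, 0.0684]
orientation: [-3.14, -0.001, 1.575]
wrist_force: [-0.7, -0.0, -1.2]
width: 0.0214
grip_force: 60.3
[ 0.52662864 -0.14271734  0.06916566] [3.14129134e+00 1.47621394e-07 1.57429580e+00] [ 0.16333974  0.23474476 -0.49760853]
```

View pics/a.png

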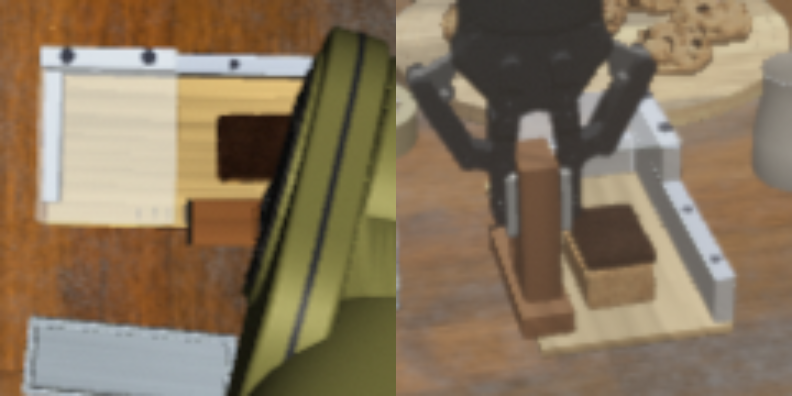

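The image shows the stick bar beside the slice (tip at crop 190,220, about 8 mm short of the guard mouth) and parallel to the fence. Next I press gently toward the fence.

Converted, 0.024 m / 0.6 = 0.04, 0.02 m / 0.6 = 0.0333.

```bash
python3 nudge.py '[0,0.0083,0,0,0,0,0.01,0,0.0167,0,0,0,0,0.01,0,0.025,0,0,0,0,0.01,0,0.0333,0,0,0,0,0.01,0,0.04,0,0,0,0,0.01]'|grep -E 'pos|force'
python3 nudge.py '[0,0.0033,0,0,0,0,0.01,0,0.0067,0,0,0,0,0.01,0,0.01,0,0,0,0,0.01,0,0.0117,0,0,0,0,0.01,0,0.0133,0,0,0,0,0.01]'|grep -E 'pos|force'
python3 nudge.py '[0,0.0017,0,0,0,0,0.01,0,0.0017,0,0,0,0,0.01]'|grep -E 'pos|force'
```

```text
position: [0.5512, -0.1431, 0.0687]
wrist_force: [-0.7, -0.5, -1.2]
grip_force: 60.3
position: [0.5586, -0.143, 0.0686]
wrist_force: [-0.0, 0.7, -1.9]
grip_force: 60.3
position: [0.5598, -0.1431, 0.0687]
wrist_force: [-0.1, 0.4, -0.3]
grip_force: 60.3
```

```bash
for i in 1; do :; done; python3 nudge.py '[0,0.0017,0,0,0,0,0.01,0,0.0017,0,0,0,0,0.01]'|grep -E 'pos|wrist'
python3 nudge.py '[0,0.0017,0,0,0,0,0.01,0,0.0017,0,0,0,0,0.01]'|grep -E 'pos|wrist'
```

```text
position: [0.5607, -0.143, 0.0687]
wrist_force: [0.1, -0.7, -0.9]
position: [0.5617, -0.143, 0.0687]
wrist_force: [1.1, -0.3, -0.3]
```

Converted, 0.001 m / 0.6 = 0.0017.

```bash
python3 nudge.py '[0,0.0017,0,0,0,0,0.01,0,0.0017,0,0,0,0,0.01]'|grep -E 'pos|wrist'
python3 - <<'E'
from rig import arm
import cv2,numpy as np
t=arm.read_camera("top");s=arm.read_camera("side")
a=cv2.resize(t[170:270,212:312],None,fx=4,fy=4);b=cv2.resize(s[160:260,205:305],None,fx=4,fy=4)
cv2.imwrite("pics/b.png",np.hstack([a,b]))
E
```

```text
position: [0.5624, -0.143, 0.0686]
wrist_force: [-1.0, -0.5, -0.2]
```

View pics/b.png

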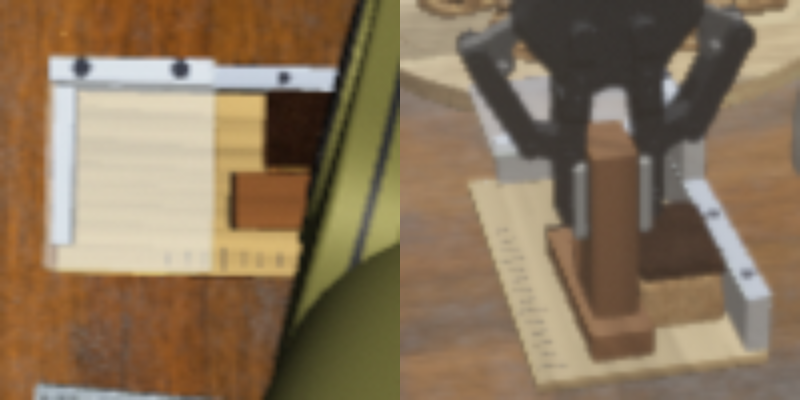

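The slice (crop 300,130, left) is nearly at the fence. I continue in 1 mm steps until the force rises.

Converted, 0.001 m / 0.6 = 0.0017.

```bash
python3 nudge.py '[0,0.0017,0,0,0,0,0.01,0,0.0017,0,0,0,0,0.01,0,0.0017,0,0,0,0,0.01]'|grep -E 'pos|wrist'
python3 -c "
from rig import arm
print(arm.sense()['moment'])"
```

```text
position: [0.5626, -0.143, 0.0684]
wrist_force: [-4.2, -1.0, 1.0]
[-0.12419056  0.90433707  0.09092972]
```

Converted, 0.001 m / 0.6 = 0.0017.

```bash
python3 nudge.py '[0,0.0017,0,0,0,0,0.01,0,0.0017,0,0,0,0,0.01,0,0.0017,0,0,0,0,0.01]'|grep -E 'pos|wrist'
python3 -c "
from rig import arm
print(arm.sense()['moment'])"
```

```text
position: [0.5627, -0.143, 0.0682]
wrist_force: [-5.4, -1.1, 1.9]
[-0.12342919  1.32386432  0.21020206]
```

Converted, -0.035 m / 0.6 = -0.0583, -0.014 m / 0.6 = -0.0233.

```bash
python3 nudge.py '[0,-0.0067,0,0,0,0,0.01,0,-0.015,0,0,0,0,0.01,0,-0.0233,0,0,0,0,0.01,-0.0167,-0.0233,0,0,0,0,0.01,-0.0583,-0.0233,0,0,0,0,0.01]'|grep -E 'pos|wrist'
python3 nudge.py '[-0.05,0,0,0,0,0,0.01,-0.1,0,0,0,0,0,0.01,-0.1,0,0,0,0,0,0.01]'|grep -E 'pos|orien|wrist'
python3 go.py 0.599 -0.238 0.0682 1.574
python3 - <<'E'
from rig import arm
import cv2,numpy as np
t=arm.read_camera("top");s=arm.read_camera("side")
a=cv2.resize(t[170:270,227:327],None,fx=4,fy=4);b=cv2.resize(s[160:260,205:305],None,fx=4,fy=4)
cv2.imwrite("pics/c.png",np.hstack([a,b]))
E
```

```text
position: [0.5509, -0.1774, 0.0689]
wrist_force: [0.9, 0.2, -0.6]
position: [0.5519, -0.2426, 0.069]
orientation: [3.139, 0.003, 1.569]
wrist_force: [0.7, 0.7, -0.7]
[0.0047 0.0471 0.001 ] [ 0.0027  0.003  -0.0045] 7.7
```

View pics/c.png

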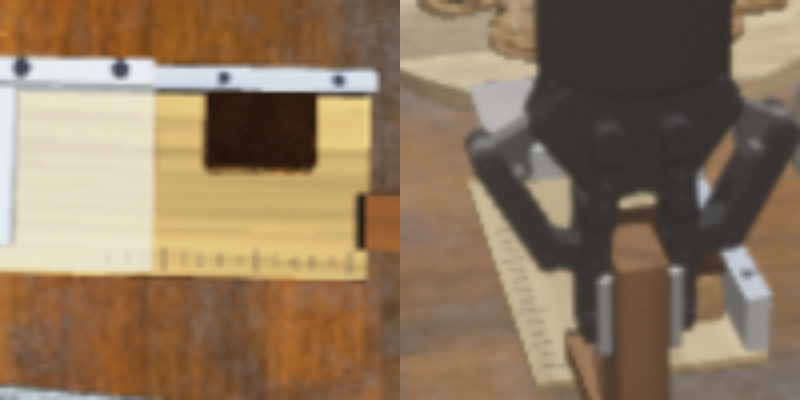

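The slice (left crop, columns 205–316) is flush and square with the fence, and the stick tip at 357 is about 20 mm behind it. Next I align behind the slice and push.

Converted, 0.0485 m / 0.6 = 0.0808, 0.033 m / 0.6 = 0.055.

```bash
python3 nudge.py '[0,0.025,0,0,0,0,0.01,0,0.055,0,0,0,0,0.01,0,0.0808,0,0,0,0,0.01,0,0.0808,0,0,0,0,0.01,0,0.0808,0,0,0,0,0.01]'|grep -E 'pos|orien|wrist'
python3 nudge.py '[0.0083,0,0,0,0,0,0.01,0.0167,0,0,0,0,0,0.01,0.025,0,0,0,0,0,0.01,0.0333,0,0,0,0,0,0.01,0.0417,0,0,0,0,0,0.01]'|grep -E 'pos|orien|wrist'
python3 go.py 0.599 -0.12 0.0682 1.574
```

```text
position: [0.5988, -0.237, 0.0684]
orientation: [-3.14, -0.0, 1.575]
wrist_force: [-0.2, -0.5, -0.3]
position: [0.5991, -0.2125, 0.0688]
orientation: [-3.142, 0.0, 1.574]
wrist_force: [-0.5, -0.2, -0.6]
[0.0925 0.0002 0.0006] [-0.      0.0002 -0.0001] 8.8
```

Converted, 0.04 m / 0.6 = 0.0667, 0.032 m / 0.6 = 0.0533.

```bash
python3 nudge.py '[0.0133,0,0,0,0,0,0.01,0.0267,0,0,0,0,0,0.01,0.04,0.0003,0,0,0,0,0.01,0.0533,0.0005,0,0,0,0,0.01,0.0667,0.0007,0,0,0,0,0.01]'|grep -E 'pos|orien|wrist'
python3 nudge.py '[0.0133,0,0,0,0,0,0.01,0.0267,0,0,0,0,0,0.01,0.04,0.0003,0,0,0,0,0.01,0.0533,0.0005,0,0,0,0,0.01,0.0667,0.0007,0,0,0,0,0.01]'|grep -E 'pos|orien|wrist'
python3 - <<'E'
from rig import arm
import cv2,numpy as np
t=arm.read_camera("top");s=arm.read_camera("side")
a=cv2.resize(t[170:270,212:312],None,fx=4,fy=4);b=cv2.resize(s[160:260,205:305],None,fx=4,fy=4)
cv2.imwrite("pics/d.png",np.hstack([a,b]))
E
```

```text
position: [0.5995, -0.1721, 0.0686]
orientation: [-3.141, -0.0, 1.574]
wrist_force: [-0.6, -1.1, -0.7]
position: [0.5998, -0.1323, 0.0686]
orientation: [-3.141, -0.0, 1.574]
wrist_force: [0.1, -0.0, -1.0]
```

View pics/d.png

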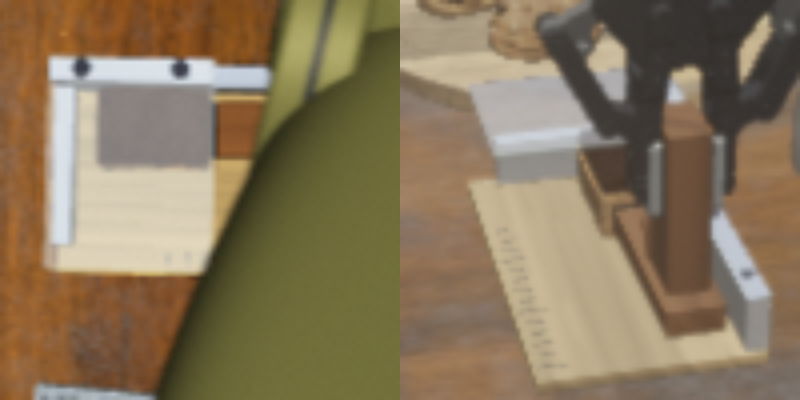

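The slice is against the fence (crop columns 98–212) with about 12 mm left to the stop at column 75. I'll finish gently, watching the force.

Converted, 0.011 m / 0.6 = 0.0183, 0.0105 m / 0.6 = 0.0175.

```bash
python3 nudge.py '[0.0067,0,0,0,0,0,0.01,0.0117,0,0,0,0,0,0.01,0.015,0,0,0,0,0,0.01,0.0175,0,0,0,0,0,0.01,0.0183,0,0,0,0,0,0.01]'|grep -E 'pos|wrist'
python3 nudge.py '[0.0017,0,0,0,0,0,0.01,0.0017,0,0,0,0,0,0.01,0.0017,0,0,0,0,0,0.01]'|grep -E 'pos|wrist'
```

```text
position: [0.5999, -0.1219, 0.0687]
wrist_force: [-0.4, 0.4, -0.6]
position: [0.5998, -0.1209, 0.0686]
wrist_force: [-0.1, -0.4, -0.6]
```

Converted, 0.001 m / 0.6 = 0.0017.

```bash
python3 nudge.py '[0.0017,0,0,0,0,0,0.01,0.0017,0,0,0,0,0,0.01,0.0017,0,0,0,0,0,0.01]'|grep -E 'pos|wrist'
```

```text
position: [0.5999, -0.1203, 0.0688]
wrist_force: [0.3, -2.2, -0.5]
```

Converted, 0.001 m / 0.6 = 0.0017.

```bash
python3 nudge.py '[0.0017,0,0,0,0,0,0.01,0.0017,0,0,0,0,0,0.01,0.0017,0,0,0,0,0,0.01]'|grep -E 'pos|wrist'
```

```text
position: [0.6, -0.1199, 0.0689]
wrist_force: [-1.1, -4.8, 0.5]
```

Converted, 0.001 m / 0.6 = 0.0017.

```bash
python3 nudge.py '[0.0017,0,0,0,0,0,0.01,0.0017,0,0,0,0,0,0.01,0.0017,0,0,0,0,0,0.01]'|grep -E 'pos|ori|wrist'
```

```text
position: [0.6001, -0.1197, 0.0691]
orientation: [3.141, 0.004, 1.573]
wrist_force: [-0.5, -6.3, 2.4]
```

Contact came at y = -0.120, as predicted, with about 6 N. Next I retreat and check.

Converted, -0.055 m / 0.6 = -0.0917, -0.03 m / 0.6 = -0.05.

```bash
python3 nudge.py '[-0.005,0,0,0,0,0,0.01,-0.0167,0,0,0,0,0,0.01,-0.05,0,0,0,0,0,0.01,-0.0917,0,0,0,0,0,0.01,-0.0917,0,0,0,0,0,0.01]'|grep -E 'pos|wrist'
python3 nudge.py '[0,0,-0.0333,0,0,0,0.01,0,0,-0.0583,0,0,0,0.01,0,-0.05,-0.0583,0,0,0,0.01,0,-0.1167,-0.0583,0,0,0,0.01,0,-0.1833,-0.0583,0,0,0,0.01]'|grep -E 'pos|wrist'
python3 nudge.py '[0,-0.05,0,0,0,0.005,0.01,0,-0.0883,0,0,0,0.015,0.01,0,-0.0883,0,0,0,0.02,0.01,0,-0.0883,0,0,0,0.02,0.01]'|grep -E 'pos|wrist'
python3 go.py 0.4353 -0.0596 0.1027 1.492
python3 - <<'E'
from rig import arm
import cv2,numpy as np
t=arm.read_camera("top");s=arm.read_camera("side")
a=cv2.resize(t[170:270,212:312],None,fx=4,fy=4);b=cv2.resize(s[140:240,185:285],None,fx=4,fy=4)
cv2.imwrite("pics/e.png",np.hstack([a,b]))
E
```

```text
position: [0.6001, -0.1749, 0.0684]
wrist_force: [0.0, 0.5, -1.0]
position: [0.489, -0.1721, 0.1034]
wrist_force: [-0.1, -1.1, -0.0]
position: [0.4371, -0.1728, 0.1038]
wrist_force: [0.6, -0.1, -0.9]
[ 0.1128 -0.0105  0.0013] [ 0.001  -0.0012  0.0019] 13.0
```

View pics/e.png

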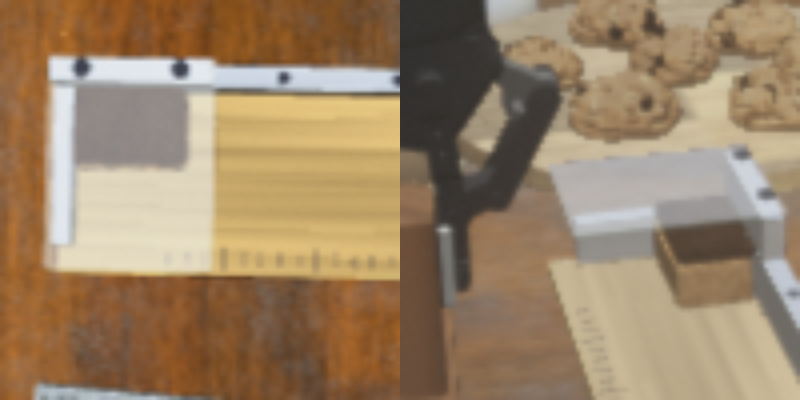

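The slice touches the stop (column 75) and the fence, square and fully home. Next I return the stick.

Converted, 0.113 m / 0.6 = 0.1883, -0.0105 m / 0.6 = -0.0175.

```bash
python3 nudge.py '[0.05,-0.005,0,0,0,0,0.01,0.1,-0.01,0,0,0,0,0.01,0.15,-0.015,0,0,0,0,0.01,0.1883,-0.0175,0,0,0,0,0.01,0.1883,-0.0175,0,0,0,0,0.01]'|grep -E 'pos|wrist'
python3 nudge.py '[0,0,0,0,0,0,0.01,0,0,0,0,0,0,0.01]'|grep -E 'pos|ori|wrist'
python3 go.py 0.4353 -0.0596 0.0585 1.492
```

```text
position: [0.4362, -0.0574, 0.1037]
wrist_force: [-0.7, -0.5, -1.4]
position: [0.436, -0.0604, 0.1037]
orientation: [3.141, 0.0, 1.494]
wrist_force: [-0.7, -0.1, -1.6]
[ 0.0007 -0.0008  0.0452] [0.0005 0.0003 0.0018] 13.8
```

Converted, 0.044 m / 0.6 = 0.0733, 0.042 m / 0.6 = 0.07, 0.002 rad / 4 = 0.0005.

```bash
python3 nudge.py '[0.0012,-0.0013,0.025,0,0,0.0005,0.01,0.0012,-0.0013,0.05,0,0,0.0005,0.01,0.0012,-0.0013,0.0633,0,0,0.0005,0.01,0.0012,-0.0013,0.07,0,0,0.0005,0.01,0.0012,-0.0013,0.0733,0,0,0.0005,0.01]'|grep -E 'pos|wrist'
python3 nudge.py '[0,0,0.0008,0,0,0,0.01,0,0,0.0017,0,0,0,0.01,0,0,0.0017,0,0,0,0.01]'|grep -E 'pos|ori|wrist'
```

```text
position: [0.4345, -0.0596, 0.0594]
wrist_force: [-0.2, 1.0, -1.2]
position: [0.4348, -0.0592, 0.059]
orientation: [3.141, 0.0, 1.492]
wrist_force: [-0.4, 0.2, -1.2]
```

Converted, 0.001 m / 0.6 = 0.0017, 0.0005 m / 0.6 = 0.0008.

```bash
python3 nudge.py '[0,0,0.0008,0,0,0,0.01,0,0,0.0017,0,0,0,0.01,0,0,0.0017,0,0,0,0.01]'|grep -E 'pos|wrist'
```

```text
position: [0.4345, -0.0591, 0.0577]
wrist_force: [0.1, 0.4, -0.8]
```

Converted, 0.0004 m / 0.6 = 0.0007.

```bash
python3 nudge.py '[0,0,0.0007,0,0,0,0.01,0,0,0.0007,0,0,0,0.01,0,0,0.0007,0,0,0,0.01]'|grep -E 'pos|wrist'
```

```text
position: [0.4345, -0.0591, 0.0576]
wrist_force: [-2.5, -0.2, 5.4]
```

The stick has touched the tray floor, so I'll release it.

Converted, -0.24 m / 0.6 = -0.4, -0.2 m / 0.6 = -0.3333.

```bash
python3 nudge.py '[0,0,0,0,0,0,0.085,0,0,0,0,0,0,0.085,0,0,0,0,0,0,0.085,0,0,0,0,0,0,0.085,0,0,0,0,0,0,0.085]'|grep -E 'wrist|width'
python3 nudge.py '[0,0,0,0,0,0,0.085,0,0,-0.05,0,0,0,0.085,0,0,-0.1,0,0,0,0.085,0,0,-0.1667,0,0,0,0.085,0,0,-0.2167,0,0,0,0.085]'|grep -E 'pos|wrist|width'
python3 nudge.py '[-0.0833,0,0,0,0,0,0.085,-0.1667,0,0,0,0,0,0.085,-0.25,0,0,0,0,0,0.085,-0.3333,0,0,0,0,0,0.085,-0.4,0,0,0,0,0,0.085]'|grep -E 'pos'
python3 nudge.py '[0,0,0,0,0,0,0.085,0,0,0,0,0,0,0.085,0,0,0,0,0,0,0.085]'|grep -E 'pos'
python3 - <<'E'
from rig import arm
import cv2,numpy as np
for n in("top","side"):
    a=arm.read_camera(n); cv2.imwrite(f"pics/{n}_end.png",a); b=cv2.imread(f"pics/{n}0.png")
    d=(np.abs(a.astype(int)-b).max(2)>40).astype(np.uint8)
    k,_,st,c=cv2.connectedComponentsWithStats(d)
    for s in st[1:]:
        if s[4]>15: print(n,s)
E
```

```text
wrist_force: [0.0, 0.1, 0.1]
width: 0.0849
position: [0.4348, -0.0592, 0.1893]
wrist_force: [0.2, -0.1, -1.1]
width: 0.0852
position: [0.4151, -0.3011, 0.1873]
position: [0.4152, -0.2974, 0.187]
top [231 193  28  19 523]
top [277 205  30  21 596]
top [  396   262   164   158 13649]
top [262 272  16   4  25]
side [  0   0  10 119 593]
side [  113     0   117   193 11100]
side [  0 129  16  31 287]
side [135 177   5   6  23]
side [141 183   3  14  24]
side [207 182   3  16  23]
side [249 190  17   4  39]
side [ 245  195   29   49 1039]
side [175 227   2  11  18]
```

The only changes in the top view are the slice (moved to its home), the arm, and a roughly 1-pixel difference at the stick handle. I'm handing the job in.

```bash
python3 -c "
from rig import arm
print(arm.sense()['clock'],arm.finish_job())"
```

```text
the job is handed in; nothing more can be done
17.1 None
```

The job is handed in at 17.1 s: the slice was pressed square to the fence, then pushed home against the stop; the stick is back in its tray and released; the final top-view comparison showed nothing else moved.

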